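Snap the clip onto the snack box's hasp ring

TASK

Lock the clear rectangular snack box: take the snap clip by its grip out of its black rest and push it down over the steel ring on that box's lid until the ring has gone past the sprung gate and the gate has snapped shut under it. Then let go and leave the clip hooked on the ring; the round steel canister has a similar ring, which is not the one.

Things in the scene. Friction and masses are not known exactly. Their poses are not given: they have to be found in the camera images.
- clip_grip (a point): Loose flat aluminium snap clip (100 to 170 g): 54 wide (its x), 14 thick (y), 102 tall (z, up at the start), standing feet down in its rest. Point: middle of its grip, a block 30 x 14 x 38 tall on top, 83 above the feet. Below it a crossbar (54 to 64 above the feet) and two legs 10 wide pointing down, the open mouth between them 34 wide and 54 deep, barred by the gate 6 above the feet. All in mm.
- clip_gate (a joint): Sprung 5 mm gate across the clip's mouth: 0 shut, 1.4 rad open. Hinged 18 mm to -x of the clip's middle, 33 mm long, it swings only inward (tip up). A bar pushing up near its middle needs about 2 to 6 N and slips past its tip once 30 to 43 mm above the feet; the spring (0.05 N m/rad, 0.035 N m when shut) then snaps it shut.
- ring_bar (a point): Steel ring on the clear acrylic snack box (fixed, lid 136 x 106 mm, its flat top 65 mm up): arch of 6 mm bar upright on the lid's middle. Point: middle of its level top bar, 47 mm above the lid; bar along y, uprights 28 mm either side; z up. Clip goes on from above, its y along the bar (either way round), mouth centred within 10 mm. Feet on the lid, it stands by itself, grip centre 36 mm above this point.
- rest: Low black plastic rest, fixed, 84 (x) x 46 (y) x 28 mm tall, origin under its middle. The clip stands in its slot, 60 x 18 mm, floor 6 mm above the work surface, with the clip's axes along the rest's; only the clip's lowest 22 mm are inside, so it lifts straight out.
Things that resemble listed ones, but are neither listed nor needed, are in the scene too. Leave any purple or yellow look-alike of the part that bears ring_bar alone. Leave any orange look-alike of the part that bears clip_grip alone.

How it is judged:
By the outcome, as a careful person would: the job done as asked, in the order asked, and still so for the second after the job is handed in, with the robot touching nothing.
It also fails if it takes over 38 s, if anything falls off the work surface, if the arm or the gripper's body presses on something with over 40 N, if the wrist force passes 120 N, or if a joint passes its speed limit or range.

ROBOT

A 6-joint arm with a two-finger parallel gripper is mounted at the origin on the work surface. World frame = base frame: x ahead of the robot, y to its left, z up, the work surface at z = 0. Lengths are in m, angles in rad, forces in N, time in s.
With the tool pointing down it reaches from about 0.25 to 0.8 m from the base axis. Payload 3.9 kg.
Tool frame: the origin (TCP) lies on the mounting face of the last link; the fingertips stand 173 mm ahead of it and the grasp point (between the pads) lies 155 mm ahead of it; z points along the fingers, y is the line along which they close (so a half turn about z gives the same grasp; the last joint's range is limited). The gripper opens to 85 mm and grips with 20 to 120 N. Pads are 22 mm wide; open, the fingers measure 114 mm over their backs; the gripper's body (76 mm by 85 mm) begins 54 mm behind the grasp point. The pads swing forward as they close: fully open they stand 13 mm farther back than shut.
Start: joints at [-1.152, 0.26, -0.138, 1.173, 0, 1.571], TCP at [0.213, -0.48, 0.405] pointing down, gripper open.
Joint ranges: [-2.78, 2.78], [-0.83, 1.72], [-1.28, 1.37], [-1.9, 2.12], [-1.57, 1.48], [-3.14, 3.14]. Speed limits (rad/s): [2.57, 2.57, 3.14, 3.14, 3.14, 3.14].

INTERFACE

Orientations are given as a rotation vector (axis times angle).
In Python, from workcell import arm gives the robot as it stands.
- The arm moves only by the tool send_rows, never from a script. Its argument "commands" is a list of rows, each an object with "delta_rot": the turn, a rotation vector about the world's x, y, z in degrees, a list of three; "translation": the shift along the world's x, y, z in m, a list of three; "jaw": the closure in counts, from 0 (fully open) to 255 (shut). In form: [{"delta_rot": [rx, ry, rz], "translation": [dx, dy, dz], "jaw": jaw}, ...]. A call has 1 to 20 rows; each row is the pose to reach, as a shift and turn from the pose commanded when the call began; what a row does not reach only later rows make up. A row lasts 1/8 s, in which the tool goes at most 62.5 mm and 10.7 degrees, less where a joint would pass 70% of its speed; a pose out of reach is approached as far as the arm can. A call with a gripper value outside its range is refused whole. The fingers move at their own pace and stop on an object; the grip force is fixed at half the most. Time passes only in rows, so rows that repeat a pose let the fingers close. It gives the time, the measured TCP pose, the force, the opening and the grip force at its end, in the units of the state.
- arm.sense(): the state, without advancing time (a new reading comes with each control period).
- arm.read_camera(name): name is "scene" or "top" or "wrist"; returns a dict with "frame" (480x640x3 uint8, red, green, blue), "mtx" (3x3 intrinsics, pixels), "position" and "orientation" of the camera in the world. Camera axes: x right, y down, z forward; pixel columns grow to the right and rows downward; lengths in m; the calibration is good to about 2 mm. A picture is of the moment at which its call begins. There is no depth.
- arm.finish_job(): hands the job in; it is judged then, once.
The state is a dict: "t": time; "q": joint angles; "qd": joint speeds; "tau": joint torques, N m; "ee_pos": TCP position; "eef_rot": TCP orientation; "contact_force": force on the tool from outside, world axes, zero at the start; "torque": the same for the moment, N m; "grip_width": finger opening in m; "gripper_force": force on a finger pad.
Only numpy, scipy, OpenCV 4.12 (cv2) and the standard library are available. Lean on these libraries where they do the work, as an engineer would, in place of code of your own. Each camera call takes 0.05 s, during which the arm holds its last target. There are 200 camera calls.

## Working session

There is one attempt and no reset: what is moved stays moved. The work goes in short steps, Python scripts to look and compute and a tool call to move; the robot and the scene stay as the last step left them, time stands still between calls to the robot, and variables do not carry over. Pictures are saved under pics/ and viewed, at most 10 in all, crops included, and the job is handed in when it is done.

Besides the shell and the picture viewer there is one more tool, called after ">>>" as a command line: name --argument value ..., lists and objects as JSON in quotes. send_rows: Moves the arm, as the interface text tells. Its arguments: {"type":"object","properties":{"commands":{"type":"array"}},"required":["commands"]}

```bash
mkdir -p pics && cat > h.py <<'E'
import numpy as np, cv2
from scipy.spatial.transform import Rotation as R
from workcell import arm
def cam(n):
    c=arm.read_camera(n); o=np.array(c["orientation"],float)
    M=o if o.shape==(3,3) else (R.from_rotvec(o).as_matrix() if o.size==3 else R.from_quat(o).as_matrix())
    return c["frame"],np.array(c["mtx"]),np.array(c["position"]),M,o
def ray(K,M,uv):
    d=M@np.linalg.solve(K,[uv[0],uv[1],1.]); return d/np.linalg.norm(d)
def plane(K,P,M,uv,z):
    d=ray(K,M,uv); return P+d*(z-P[2])/d[2]
def tri(obs): # [(K,P,M,uv)]
    A=np.zeros((3,3));b=np.zeros(3)
    for K,P,M,uv in obs:
        d=ray(K,M,uv);Q=np.eye(3)-np.outer(d,d);A+=Q;b+=Q@P
    x=np.linalg.solve(A,b); return x,[float(np.linalg.norm(np.cross(x-P,ray(K,M,uv)))) for K,P,M,uv in obs]
def save(n,f): cv2.imwrite(n,f[...,::-1])
E
python3 - <<'E'
from h import *
for n in("scene","top"):
    f,K,P,M,o=cam(n); save(f"pics/{n}0.png",f); print(n,K.round(1).tolist(),P.round(3),o.round(3).tolist())
s=arm.sense(); print(s)
E
```

```text
scene [[457.1, 0.0, 318.0], [0.0, 457.1, 239.5], [0.0, 0.0, 1.0]] [ 0.857 -0.894  0.827] [-2.228, -0.61, 0.298]
top [[518.7, 0.0, 322.9], [0.0, 518.7, 238.1], [0.0, 0.0, 1.0]] [ 0.249 -0.195  1.31 ] [-2.153, 2.148, -0.165]
{'t': 0.1, 'q': array([-1.15198690e+00,  2.60648721e-01, -1.39249305e-01,  1.17269159e+00,
        4.32052260e-06,  1.57083398e+00]), 'qd': array([ 0.00131494, -0.0009068 ,  0.00297749, -0.00091133, -0.00037345,
       -0.00082433]), 'tau': array([-3.96138348e-04, -4.06509089e+01,  2.54527152e+01,  1.01174059e-02,
       -4.25507523e-06, -1.66758127e-06]), 'ee_pos': array([ 0.21338117, -0.47935017,  0.40392842]), 'eef_rot': array([-3.07125962e+00, -6.52644244e-01,  5.78658439e-04]), 'contact_force': array([ 0.19111465,  0.58081526, -1.05218949]), 'torque': array([-0.02368819, -0.00170237, -0.00303155]), 'gripper_force': 0.0, 'grip_width': 0.08520482335362994}
```

View pics/scene0.png

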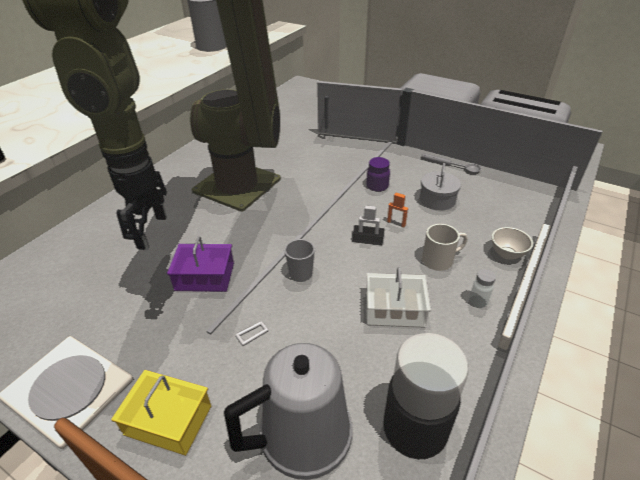

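View pics/top0.png

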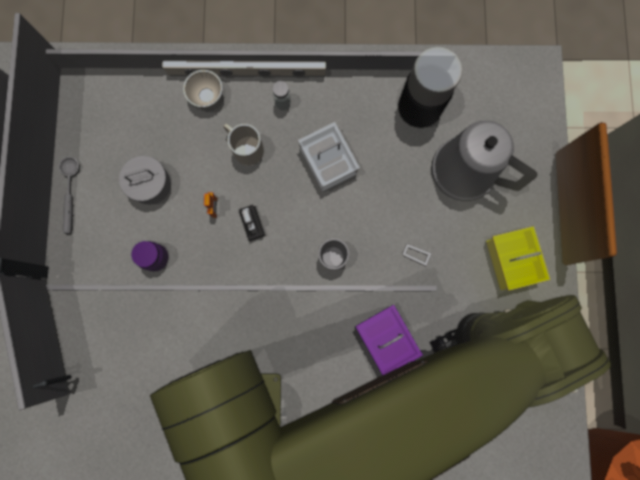

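The clear box candidates are scene (397,295)/top (329,157), which is transparent white. The look-alikes are purple, scene (201,265)/top (390,340), and yellow, scene (163,410)/top (518,258). The round canister is scene (440,188)/top (143,180). For the clip, the grey one in the black rest is scene (369,222)/top (251,222), and the orange one at (398,209)/(210,205) is the look-alike. I'll confirm with an enlarged crop.

```bash
python3 - <<'E'
from h import *
a=cv2.imread("pics/scene0.png");b=cv2.imread("pics/top0.png")
z=lambda i,u,v,w,h,W,H:cv2.resize(i[v:v+h,u:u+w],(W,H),interpolation=cv2.INTER_CUBIC)
row1=np.hstack([z(a,345,195,60,60,400,300*1)if 0 else z(a,340,195,80,60,400,300),z(a,355,260,80,60,400,300)])
row2=np.hstack([z(b,210,190,80,60,400,300),z(b,290,120,80,60,400,300)])
cv2.imwrite("pics/crop1.png",np.vstack([row1,row2]))
f,K,P,M,_=cam("scene");g,K2,P2,M2,_=cam("top")
for n,u,v in(("line end",(210,332),(435,288)),("clip top",(370,208),(250,217)),("box ring",(398,270),(328,150)),("canister",(440,188),(143,180))):
    x,e=tri([(K,P,M,u),(K2,P2,M2,v)]);print(n,x.round(3),np.round(e,3))
E
```

```text
line end [ 0.314 -0.488  0.003] [0.002 0.002]
clip top [ 0.476 -0.032  0.109] [0.004 0.004]
box ring [ 0.634 -0.216  0.123] [0.003 0.003]
canister [0.579 0.245 0.04 ] [0. 0.]
```

View pics/crop1.png

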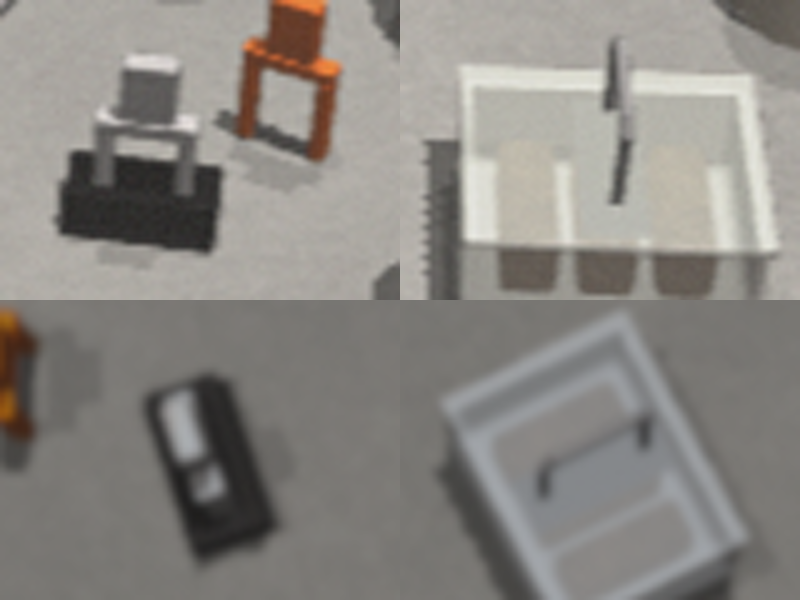

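The crops confirm it: the aluminium clip stands in the black rest, and the clear box carries the ring. In the top view the bar runs from about (319,154) to (339,143). The line on the table is a flat seam at z≈3 mm. Next I get the yaws.

```bash
python3 - <<'E'
from h import *
g,K,P,M,_=cam("top")
hsv=cv2.cvtColor(g,cv2.COLOR_RGB2HSV)
m=np.zeros(g.shape[:2],np.uint8);m[200:248,230:275]=255*(g[200:248,230:275].max(2)<70)
m=cv2.morphologyEx(m,cv2.MORPH_CLOSE,np.ones((15,15)))
c=max(cv2.findContours(m,0,2)[0],key=cv2.contourArea);b=cv2.boxPoints(cv2.minAreaRect(c))
p=np.array([plane(K,P,M,u,.028) for u in b]);print("rest",p.round(3).tolist(),p.mean(0).round(3))
e=[p[(i+1)%4]-p[i] for i in range(2)];print([ (np.linalg.norm(x).round(3),np.degrees(np.arctan2(x[1],x[0])).round(1)) for x in e])
a,b=[plane(K,P,M,u,.112) for u in((319,154),(339,143))];d=b-a
print("ring",a.round(3),b.round(3),((a+b)/2).round(3),np.linalg.norm(d),np.degrees(np.arctan2(d[1],d[0])))
s=arm.sense();T=R.from_rotvec(s["eef_rot"]).as_matrix();print(T.round(3).tolist(),"tool y yaw",np.degrees(np.arctan2(T[1,1],T[0,1])))
f,K,Pw,Mw,o=cam("wrist");print(K.round(1).tolist(),(T.T@(Pw-s["ee_pos"])).round(3),(T.T@Mw).round(3).tolist())
E
```

```text
rest [[0.507, 0.006, 0.028], [0.521, -0.035, 0.028], [0.438, -0.063, 0.028], [0.424, -0.023, 0.028]] [ 0.473 -0.029  0.028]
[(np.float64(0.044), np.float64(-70.9)), (np.float64(0.087), np.float64(-160.9))]
ring [ 0.626 -0.196  0.112] [ 0.653 -0.244  0.112] [ 0.639 -0.22   0.112] 0.05522160778081355 -60.126436332031645
[[0.914, 0.407, -0.0], [0.407, -0.914, 0.001], [0.0, -0.001, -1.0]] tool y yaw -66.0034881767507
[[346.5, 0.0, 317.3], [0.0, 346.5, 240.2], [0.0, 0.0, 1.0]] [ 0.066 -0.     0.03 ] [[0.001, -0.966, -0.26], [1.0, 0.001, 0.002], [-0.001, -0.26, 0.966]]
```

>>> send_rows --commands '[{"delta_rot":[0,0,-1],"translation":[0.03,0.05,-0.005],"jaw":0},{"delta_rot":[0,0,-2],"translation":[0.06,0.1,-0.01],"jaw":0},{"delta_rot":[0,0,-2],"translation":[0.09,0.15,-0.015],"jaw":0},{"delta_rot":[0,0,-3],"translation":[0.12,0.2,-0.02],"jaw":0},{"delta_rot":[0,0,-4],"translation":[0.15,0.25,-0.03],"jaw":0},{"delta_rot":[0,0,-5],"translation":[0.18,0.3,-0.03],"jaw":0},{"delta_rot":[0,0,-5],"translation":[0.21,0.35,-0.04],"jaw":40},{"delta_rot":[0,0,-5],"translation":[0.235,0.4,-0.04],"jaw":80},{"delta_rot":[0,0,-5],"translation":[0.26,0.45,-0.04],"jaw":80},{"delta_rot":[0,0,-5],"translation":[0.26,0.45,-0.04],"jaw":80},{"delta_rot":[0,0,-5],"translation":[0.26,0.45,-0.04],"jaw":80}]'

```text
t: 1.68
ee_pos: [0.4732, -0.0296, 0.3645]
eef_rot: [3.098, 0.52, -0.002]
contact_force: [0.1, -0.4, -1.0]
grip_width: 0.0588
gripper_force: 0.0
```

```bash
python3 - <<'E'
from h import *
f,K,P,M,_=cam("wrist");save("pics/w1.png",f);np.savez("w1.npz",f=f,K=K,P=P,M=M)
f,K,P,M,_=cam("scene");np.savez("s1.npz",f=f,K=K,P=P,M=M)
s=arm.sense();print(s["ee_pos"],s["t"],s["contact_force"])
E
```

```text
[ 0.47289719 -0.03053814  0.36463429] 1.775 [0.82824308 0.23794648 0.33533869]
```

View pics/w1.png

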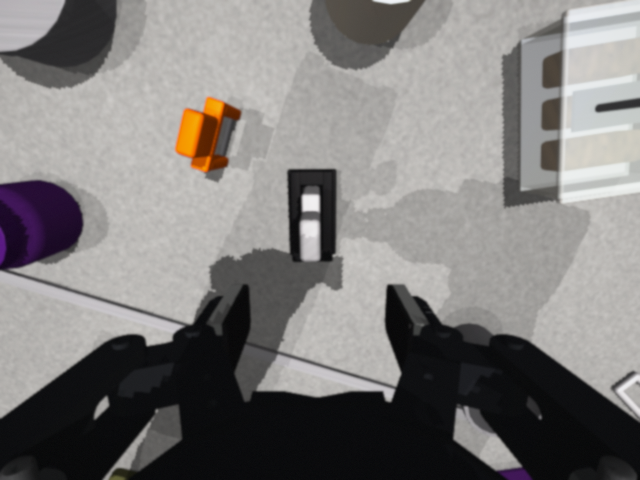

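The wrist view shows the clip in its rest at about (311,215), aligned with the tool, the orange look-alike at (208,135), and the clear box's ring bar at about (620,103).

```bash
python3 - <<'E'
from h import *
w=np.load("w1.npz");f,K,P,M=[w[k] for k in("f","K","P","M")]
g=cv2.cvtColor(f,cv2.COLOR_RGB2GRAY).astype(int)
print([(v,int(g[v,306:314].mean())) for v in range(166,270,3)])
for v in(200,228,250): print(v,[(u,g[v,u]) for u in range(286,340,2)])
s=np.load("s1.npz");a=cv2.resize(s["f"][190:250,340:420],(800,600),interpolation=cv2.INTER_CUBIC)
b=np.vstack([cv2.resize(f[160:270,270:350],(440,600),interpolation=cv2.INTER_CUBIC)])
save("pics/c2.png",np.hstack([cv2.resize(a[:, :600],(360,360))[:, :],cv2.resize(b,(264,360))]))
E
```

```text
[(166, 167), (169, 77), (172, 35), (175, 42), (178, 42), (181, 41), (184, 37), (187, 81), (190, 90), (193, 121), (196, 230), (199, 239), (202, 238), (205, 238), (208, 237), (211, 142), (214, 88), (217, 91), (220, 164), (223, 228), (226, 232), (229, 231), (232, 231), (235, 229), (238, 205), (241, 202), (244, 202), (247, 200), (250, 199), (253, 198), (256, 194), (259, 173), (262, 93), (265, 84), (268, 82)]
200 [(286, np.int64(166)), (288, np.int64(89)), (290, np.int64(22)), (292, np.int64(29)), (294, np.int64(34)), (296, np.int64(31)), (298, np.int64(16)), (300, np.int64(48)), (302, np.int64(173)), (304, np.int64(234)), (306, np.int64(238)), (308, np.int64(238)), (310, np.int64(240)), (312, np.int64(240)), (314, np.int64(240)), (316, np.int64(238)), (318, np.int64(206)), (320, np.int64(82)), (322, np.int64(17)), (324, np.int64(28)), (326, np.int64(30)), (328, np.int64(32)), (330, np.int64(32)), (332, np.int64(24)), (334, np.int64(35)), (336, np.int64(97)), (338, np.int64(143))]
228 [(286, np.int64(175)), (288, np.int64(133)), (290, np.int64(31)), (292, np.int64(14)), (294, np.int64(12)
[... 361 characters left out ...]
64(26)), (330, np.int64(26)), (332, np.int64(22)), (334, np.int64(37)), (336, np.int64(107)), (338, np.int64(142))]
250 [(286, np.int64(170)), (288, np.int64(156)), (290, np.int64(66)), (292, np.int64(17)), (294, np.int64(14)), (296, np.int64(14)), (298, np.int64(20)), (300, np.int64(94)), (302, np.int64(163)), (304, np.int64(191)), (306, np.int64(197)), (308, np.int64(198)), (310, np.int64(199)), (312, np.int64(201)), (314, np.int64(202)), (316, np.int64(193)), (318, np.int64(165)), (320, np.int64(86)), (322, np.int64(23)), (324, np.int64(22)), (326, np.int64(24)), (328, np.int64(21)), (330, np.int64(24)), (332, np.int64(21)), (334, np.int64(43)), (336, np.int64(128)), (338, np.int64(163))]
```

View pics/c2.png

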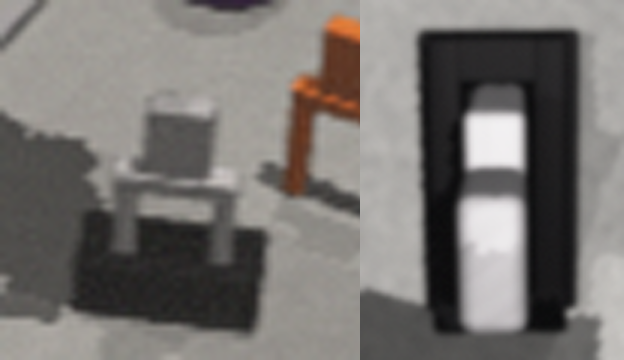

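The crop shows the grip's top face centred at wrist (310,240) and scene (370,207).

```bash
python3 - <<'E'
from h import *
L=lambda n:[np.load(n)[k] for k in("K","P","M")]
w=L("w1.npz");s=L("s1.npz")
print("tri",tri([(*w,(310,240.3)),(*s,(370.2,207))]))
print("plane .108",plane(*w,(310,240.3),.108), "crossbar end +x .07",plane(*w,(310.5,194.5),.070))
p=[plane(*w,(310,v),.108) for v in(220,260.5)];print("len",np.linalg.norm(p[0]-p[1]))
r=[plane(*w,u,.028) for u in((289.5,169),(336,169),(337,262),(292,262))]
print("rest",np.round(r,4).tolist(), np.mean(r,0)); a=r[1]-r[0];print(np.linalg.norm(a),np.degrees(np.arctan2(a[1],a[0])));a=r[2]-r[1];print(np.linalg.norm(a),np.degrees(np.arctan2(a[1],a[0])))
S=arm.sense();T=R.from_rotvec(S["eef_rot"]).as_matrix();print(S["ee_pos"],T[:,2],np.degrees(np.arctan2(T[1,1],T[0,1])))
g=S["ee_pos"]+T[:,2]*.155;print("grasp",g)
E
```

```text
tri (array([ 0.47667488, -0.02360916,  0.1077826 ]), [0.0005828250481083909, 0.0005828250481085032])
plane .108 [ 0.47614117 -0.0237191   0.108     ] crossbar end +x .07 [ 0.50052821 -0.01506836  0.07      ]
len 0.02836389477365401
rest [[0.5099, 0.0081, 0.028], [0.5231, -0.0299, 0.028], [0.4435, -0.0598, 0.028], [0.4299, -0.0202, 0.028]] [ 0.47661707 -0.02545156  0.028     ]
0.04030597164462745 -70.88951283505405
0.0849946048407945 -159.4466933023373
[ 0.47289719 -0.03053814  0.36463429] [-6.83088394e-04 -3.00576065e-04 -9.99999722e-01] -71.09461939184953
grasp [ 0.47279131 -0.03058473  0.20963433]
```

>>> send_rows --commands '[{"delta_rot":[0,0,0],"translation":[0.003,0.006,-0.03],"jaw":80},{"delta_rot":[0,0,0],"translation":[0.003,0.006,-0.07],"jaw":80},{"delta_rot":[0,0,0],"translation":[0.003,0.006,-0.1],"jaw":80},{"delta_rot":[0,0,0],"translation":[0.003,0.006,-0.118],"jaw":80},{"delta_rot":[0,0,0],"translation":[0.003,0.006,-0.118],"jaw":120},{"delta_rot":[0,0,0],"translation":[0.003,0.006,-0.118],"jaw":180},{"delta_rot":[0,0,0],"translation":[0.003,0.006,-0.118],"jaw":255},{"delta_rot":[0,0,0],"translation":[0.003,0.006,-0.118],"jaw":255},{"delta_rot":[0,0,0],"translation":[0.003,0.006,-0.118],"jaw":255},{"delta_rot":[0,0,0],"translation":[0.003,0.006,-0.118],"jaw":255}]'

```text
t: 3.02
ee_pos: [0.477, -0.0239, 0.2478]
eef_rot: [3.097, 0.518, 0.003]
contact_force: [-0.4, -1.0, 5.8]
grip_width: 0.0134
gripper_force: 59.7
```

>>> send_rows --commands '[{"delta_rot":[0,0,0],"translation":[0,0,0.02],"jaw":255},{"delta_rot":[0,0,0],"translation":[0,0,0.05],"jaw":255},{"delta_rot":[0,0,0],"translation":[0,0,0.09],"jaw":255},{"delta_rot":[0,0,0],"translation":[0,0,0.13],"jaw":255},{"delta_rot":[0,0,2],"translation":[0.02,-0.03,0.16],"jaw":255},{"delta_rot":[0,0,4],"translation":[0.04,-0.07,0.163],"jaw":255},{"delta_rot":[0,0,6],"translation":[0.06,-0.11,0.163],"jaw":255},{"delta_rot":[0,0,9],"translation":[0.08,-0.16,0.163],"jaw":255},{"delta_rot":[0,0,11],"translation":[0.1,-0.2,0.163],"jaw":255},{"delta_rot":[0,0,11],"translation":[0.111,-0.225,0.163],"jaw":255},{"delta_rot":[0,0,11],"translation":[0.111,-0.225,0.163],"jaw":255},{"delta_rot":[0,0,11],"translation":[0.111,-0.225,0.163],"jaw":255}]'

```text
t: 4.53
ee_pos: [0.5872, -0.2481, 0.4093]
eef_rot: [-3.033, -0.813, 0.001]
contact_force: [0.1, 0.1, -0.5]
grip_width: 0.013
gripper_force: 58.9
```

```bash
python3 - <<'E'
from h import *
f,K,P,M,_=cam("wrist");save("pics/w2.png",f);s=arm.sense();np.savez("w2.npz",f=f,K=K,P=P,M=M,e=s["ee_pos"],r=s["eef_rot"])
f,K,P,M,_=cam("scene");np.savez("s2.npz",f=f,K=K,P=P,M=M);save("pics/s2.png",f)
print(s["ee_pos"],s["t"],s["contact_force"],s["grip_width"])
E
```

```text
[ 0.58710071 -0.24772632  0.40954801] 4.575 [0.41908853 0.03781775 0.03479533] 0.013168971394763617
```

View pics/w2.png

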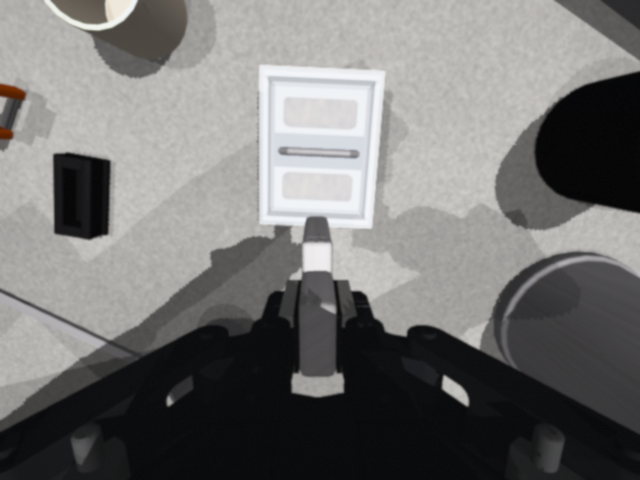

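The wrist view shows the box with its ring bar level from about (280,151) to (357,154), and the clip held straight with the end of its crossbar at about (317,242).

```bash
python3 - <<'E'
from h import *
d=np.load("w2.npz");w=[d[k] for k in("K","P","M")];s=[np.load("s2.npz")[k] for k in("K","P","M")]
f=d["f"];m=np.zeros(f.shape[:2],np.uint8);m[143:163,272:366]=(f[143:163,272:366].max(2)<150)*255
c=max(cv2.findContours(m,0,2)[0],key=cv2.contourArea);r=cv2.minAreaRect(c);print(r,cv2.boundingRect(c))
b=cv2.boundingRect(c);v=lambda u:np.mean(np.nonzero(m[:,u])[0]);ua,ub=b[0]+8,b[0]+b[2]-9
a1,b1=(ua,v(ua)),(ub,v(ub));print(a1,b1)
p,q=[plane(*w,x,.112) for x in(a1,b1)];t=q-p
print("yaw",np.degrees(np.arctan2(t[1],t[0])),"full len",[np.linalg.norm(plane(*w,(b[0],a1[1]),.112)-plane(*w,(b[0]+b[2],b1[1]),.112))])
cen=((b[0]+b[0]+b[2])/2,(a1[1]+b1[1])/2);print("mid",plane(*w,cen,.112))
print("tri",tri([(*w,cen),(*s,(399,277.6))]))
L=[plane(*w,x,.065) for x in((260,66),(385,71),(372,229),(260,222))];print("lid",np.mean(L,0),[np.linalg.norm(L[i]-L[i-1]) for i in range(4)])
T=R.from_rotvec(d["r"]).as_matrix();e=d["e"];print("tool yaw",np.degrees(np.arctan2(T[1,1],T[0,1])),T[:,2])
z=e[2]-.2418+.064
g=cv2.cvtColor(f,cv2.COLOR_RGB2GRAY).astype(int);print([(k,int(g[k,312:322].mean())) for k in range(210,290,3)])
for k in(228,255,): print(k,[(u,g[k,u]) for u in range(296,340,2)])
for uv in((317,241),(317,270)): print("clip in tool",T.T@(plane(*w,uv,z)-e))
E
```

```text
((287.0, 151.0), (6.0, 16.0), 90.0) (279, 148, 17, 7)
(287, np.float64(153.5)) (287, np.float64(153.5))
yaw 0.0 full len [np.float64(0.01270305363402406)]
mid [ 0.62871967 -0.19812611  0.112     ]
tri (array([ 0.63070078, -0.19515135,  0.08106851]), [0.003911670168938763, 0.003911670168938887])
lid [ 0.64143391 -0.2184041   0.065     ] [np.float64(0.13173817610845304), np.float64(0.1035127049925861), np.float64(0.13457526348271998), np.float64(0.10410027341304887)]
tool yaw -59.961195335721136 [-9.08804405e-04  9.45898962e-04 -9.99999140e-01]
[(210, 233), (213, 206), (216, 142), (219, 87), (222, 88), (225, 89), (228, 90), (231, 91), (234, 90), (237, 102), (240, 102), (243, 198), (246, 234), (249, 237), (252, 237), (255, 237), (258, 236), (261, 236), (264, 236), (267, 235), (270, 188), (273, 86), (276, 87), (279, 87), (282, 89), (285, 89), (288, 90)]
228 [(296, np.int64(194)), (298, np.int64(190)), (300, np.int64(194)), (302, np.int64(190)), (304, np.int64(133)), (306, np.int64(85)), (308, np.int64(90)), (310, np.int64(93)), (312, np.int64(94)), (314, np.int64(91)), (316, np.int64(89)), (318, np.int64(89)), (320, np.int64(91)), (322, np.int64(92)), (324, np.int64(91)), (326, np.int64(95)), (328, np.int64(124)), (330, np.int64(190)), (332, np.int64(205)), (334, np.int64(205)), (336, np.int64(200)), (338, np.int64(190))]
255 [(296, np.int64(103)), (298, np.int64(100)), (300, np.int64(102)), (302, np.int64(152)), (304, np.int64(215)), (306, np.int64(234)), (308, np.int64(236)), (310, np.int64(235)), (312, np.int64(235)), (314, np.int64(236)), (316, np.int64(237)), (318, np.int64(238)), (320, np.int64(238)), (322, np.int64(238)), (324, np.int64(237)), (326, np.int64(237)), (328, np.int64(234)), (330, np.int64(210)), (332, np.int64(178)), (334, np.int64(197)), (336, np.int64(195)), (338, np.int64(193))]
clip in tool [0.02581682 0.00030896 0.17779167]
clip in tool [0.01228509 0.0003181  0.1777959 ]
```

```bash
python3 - <<'E'
from h import *
d=np.load("w2.npz");w=[d[k] for k in("K","P","M")];s=[np.load("s2.npz")[k] for k in("K","P","M")]
f=d["f"];g=cv2.cvtColor(f,cv2.COLOR_RGB2GRAY).astype(int);W=np.clip(200-g[143:163],0,None)
A=[(u,float((W[:,u]**2*np.arange(143,163)).sum()/(W[:,u]**2).sum())) for u in(288,304,318,334,350)];print(A)
k=np.polyfit(*zip(*A),1);a,b=[(u,np.polyval(k,u)) for u in(278.5,358.5)]
p,q=plane(*w,a,.112),plane(*w,b,.112);t=q-p;print("yaw",np.degrees(np.arctan2(t[1],t[0])),np.linalg.norm(t),"mid",(p+q)/2)
c=np.add(a,b)/2
print(tri([(*w,c),(*s,(399,277.6))]))
t0=cv2.imread("pics/top0.png");P=[0.249,-0.195,1.31]
S=cv2.imread("pics/scene0.png")[262:306,380:420];save("pics/c3.png",cv2.resize(S,(720,792),interpolation=cv2.INTER_CUBIC)[:600,:,::-1])
E
```

```text
[(288, 151.78109491925954), (304, 153.11662769907852), (318, 153.55258278145695), (334, 154.60558567051615), (350, 154.35825580731694)]
yaw -62.30300081985491 0.05982924446993621 mid [ 0.64036854 -0.21819007  0.112     ]
(array([ 0.64112414, -0.21797244,  0.10606651]), [0.0008960829628744043, 0.0008960829628744702])
```

View pics/c3.png

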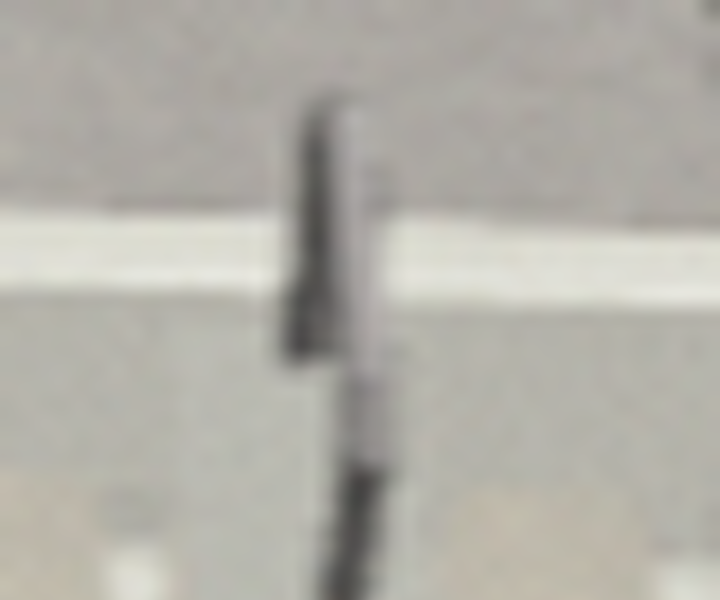

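Ring mid is at about (0.640,-0.218), z 0.106–0.112 against 0.112 expected, with the bar at yaw −62°. I'll go over it and descend.

>>> send_rows --commands '[{"delta_rot":[0,0,-1],"translation":[0.03,0.017,0],"jaw":255},{"delta_rot":[0,0,-2],"translation":[0.054,0.031,0],"jaw":255},{"delta_rot":[0,0,-2],"translation":[0.054,0.031,0],"jaw":255},{"delta_rot":[0,0,-2],"translation":[0.054,0.031,-0.02],"jaw":255},{"delta_rot":[0,0,-2],"translation":[0.054,0.031,-0.04],"jaw":255},{"delta_rot":[0,0,-2],"translation":[0.054,0.031,-0.04],"jaw":255}]'

```text
t: 5.38
ee_pos: [0.6401, -0.217, 0.3683]
eef_rot: [-3.046, -0.76, 0.006]
contact_force: [0.0, 0.4, -1.5]
grip_width: 0.0134
gripper_force: 58.9
```

```bash
python3 - <<'E'
from h import *
s=arm.sense();print(s["ee_pos"],s["t"],s["contact_force"])
f,K,P,M,_=cam("scene");g,*_=cam("top");w,*_=cam("wrist")
r=lambda i:cv2.resize(i,(400,300),interpolation=cv2.INTER_CUBIC)
save("pics/s3.png",np.vstack([np.hstack([r(f[210:330,330:490]),r(g[90:210,250:410])]),np.hstack([r(w),r(w[120:300,200:440])])]))
E
```

```text
[ 0.64007398 -0.21703984  0.3682594 ] 5.375 [ 0.02406876  0.42824897 -1.5073071 ]
```

View pics/s3.png

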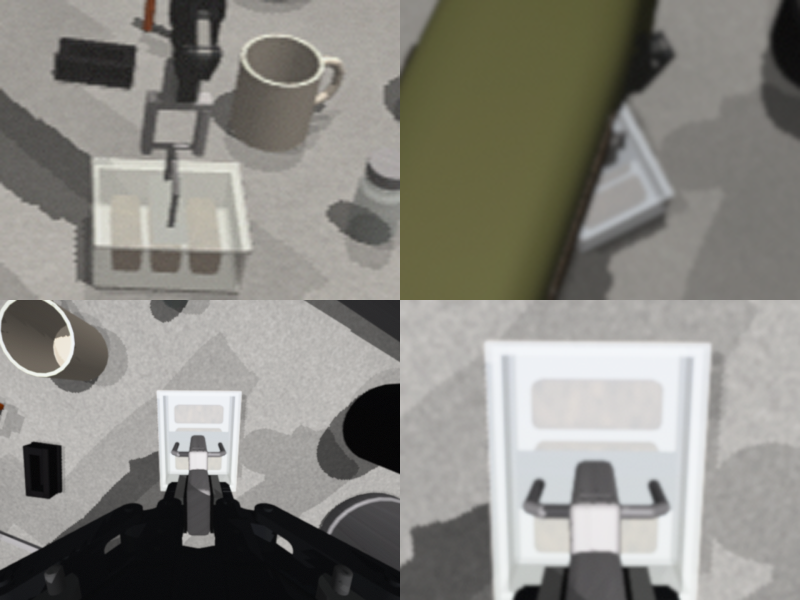

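The picture shows the clip centred across the bar and aligned with it, with the mouth over the ring. I'll descend.

>>> send_rows --commands '[{"delta_rot":[0,0,0],"translation":[0,0,-0.01],"jaw":255},{"delta_rot":[0,0,0],"translation":[0,0,-0.02],"jaw":255},{"delta_rot":[0,0,0],"translation":[0,0,-0.03],"jaw":255},{"delta_rot":[0,0,0],"translation":[0,0,-0.04],"jaw":255},{"delta_rot":[0,0,0],"translation":[0,0,-0.047],"jaw":255},{"delta_rot":[0,0,0],"translation":[0,0,-0.053],"jaw":255},{"delta_rot":[0,0,0],"translation":[0,0,-0.056],"jaw":255},{"delta_rot":[0,0,0],"translation":[0,0,-0.056],"jaw":255}]'

```text
t: 6.52
ee_pos: [0.6416, -0.2175, 0.3131]
eef_rot: [-3.048, -0.76, 0.0]
contact_force: [-0.4, -0.5, -2.3]
grip_width: 0.0132
gripper_force: 59.6
```

>>> send_rows --commands '[{"delta_rot":[0,0,0],"translation":[0,0,-0.002],"jaw":255},{"delta_rot":[0,0,0],"translation":[0,0,-0.004],"jaw":255},{"delta_rot":[0,0,0],"translation":[0,0,-0.005],"jaw":255},{"delta_rot":[0,0,0],"translation":[0,0,-0.005],"jaw":255}]'

```text
t: 7.02
ee_pos: [0.6415, -0.2176, 0.3087]
eef_rot: [-3.048, -0.76, 0.0]
contact_force: [0.5, -0.3, -1.3]
grip_width: 0.0134
gripper_force: 59.6
```

```bash
python3 - <<'E'
from h import *
s=arm.sense();print(s["ee_pos"],s["t"],s["contact_force"])
f,*_=cam("scene");w,*_=cam("wrist")
save("pics/s4.png",np.hstack([cv2.resize(f[220:300,360:440],(400,400),interpolation=cv2.INTER_CUBIC),cv2.resize(w[140:340,220:420],(400,400),interpolation=cv2.INTER_CUBIC)]))
E
```

```text
[ 0.64147333 -0.21759946  0.30865175] 7.025 [ 0.50330925 -0.28119144 -1.3021576 ]
```

View pics/s4.png

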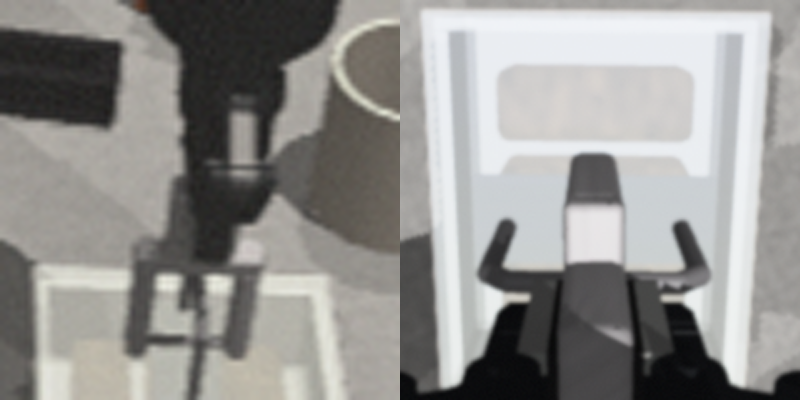

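The scene crop shows the gate shut and level across the legs, below the ring bar. The feet are within about 2 mm of the lid, so I'll ease down the rest.

>>> send_rows --commands '[{"delta_rot":[0,0,0],"translation":[0,0,-0.001],"jaw":255},{"delta_rot":[0,0,0],"translation":[0,0,-0.001],"jaw":255}]'

```text
t: 7.38
ee_pos: [0.6414, -0.2176, 0.3076]
eef_rot: [-3.048, -0.76, 0.0]
contact_force: [-0.2, -0.3, -1.2]
grip_width: 0.0136
gripper_force: 59.6
```

>>> send_rows --commands '[{"delta_rot":[0,0,0],"translation":[0,0,-0.001],"jaw":255},{"delta_rot":[0,0,0],"translation":[0,0,-0.001],"jaw":255}]'

```text
t: 7.62
ee_pos: [0.6415, -0.2177, 0.307]
eef_rot: [3.048, 0.76, 0.0]
contact_force: [-0.2, 0.7, -0.3]
grip_width: 0.013
gripper_force: 60.0
```

>>> send_rows --commands '[{"delta_rot":[0,0,0],"translation":[0,0,-0.001],"jaw":255},{"delta_rot":[0,0,0],"translation":[0,0,-0.001],"jaw":255}]'

```text
t: 7.88
ee_pos: [0.6414, -0.2176, 0.3069]
eef_rot: [3.048, 0.76, 0.001]
contact_force: [-2.6, -0.1, 5.3]
grip_width: 0.0134
gripper_force: 60.7
```

The feet are on the lid (0.0651 m, matching 0.065). I'll release gently, then back off upward.

>>> send_rows --commands '[{"delta_rot":[0,0,0],"translation":[0,0,0.0005],"jaw":205},{"delta_rot":[0,0,0],"translation":[0,0,0.0005],"jaw":190},{"delta_rot":[0,0,0],"translation":[0,0,0.0005],"jaw":160},{"delta_rot":[0,0,0],"translation":[0,0,0.0005],"jaw":120},{"delta_rot":[0,0,0],"translation":[0,0,0.0005],"jaw":80},{"delta_rot":[0,0,0],"translation":[0,0,0.0005],"jaw":80},{"delta_rot":[0,0,0],"translation":[0,0,0.0005],"jaw":80},{"delta_rot":[0,0,0],"translation":[0,0,0.02],"jaw":80},{"delta_rot":[0,0,0],"translation":[0,0,0.05],"jaw":80},{"delta_rot":[0,0,0],"translation":[0,0,0.09],"jaw":80},{"delta_rot":[0,0,0],"translation":[0,0,0.13],"jaw":80},{"delta_rot":[0,0,0],"translation":[-0.06,0.02,0.13],"jaw":80},{"delta_rot":[0,0,0],"translation":[-0.12,0.04,0.13],"jaw":80},{"delta_rot":[0,0,0],"translation":[-0.12,0.04,0.13],"jaw":80},{"delta_rot":[0,0,0],"translation":[-0.12,0.04,0.13],"jaw":80}]'

```text
t: 9.75
ee_pos: [0.5214, -0.1776, 0.4363]
eef_rot: [3.047, 0.76, 0.002]
contact_force: [-0.1, -0.1, 0.2]
grip_width: 0.0588
gripper_force: 0.0
```

```bash
python3 - <<'E'
from h import *
s=arm.sense();print(s["ee_pos"],s["t"],s["contact_force"],s["grip_width"],np.abs(s["qd"]).max())
f,*_=cam("scene");w,*_=cam("wrist")
save("pics/s5.png",np.hstack([cv2.resize(f[220:310,355:445],(400,400),interpolation=cv2.INTER_CUBIC),cv2.resize(w[:,80:560],(400,400))]))
E
```

```text
[ 0.52141607 -0.17759062  0.43634124] 9.75 [-0.06585562 -0.05788143  0.19307591] 0.058789433350040936 0.054373431408271465
```

View pics/s5.png

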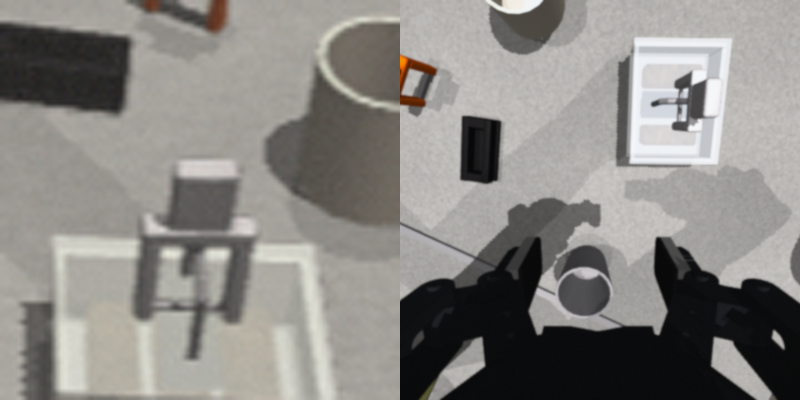

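The clip stands upright on the lid, with the gate shut under the ring bar and the gripper clear. Handing in.

```bash
python3 -c "from workcell import arm; print(arm.finish_job())"
```

```text
the job is handed in; nothing more can be done
None
```

The clip is hooked on the clear snack box's ring with its gate shut under the bar; the arm let go and backed clear, and I handed the job in at about 9.8 s of the 38 s allowed (no verdict was returned).

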